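Open the gas outlet and enable the bench laser

TASK

Get the goldsmith's laser ready for work: pull the spring sleeve of the quick coupler all the way back until the red blanking plug pops loose, and let the sleeve go so that it is fully forward again. Then draw the plug out and lay it (do not drop it) in the brass tray. Only after that, take the blue key from its wooden block, push it fully home in the key switch, turn it clockwise as far as it goes to the green dot and leave it there; do not disturb the gravers or the ring block.

Things in the scene. Friction and masses are not known exactly. Their poses are not given: they have to be found in the camera images.
- valve: Fixed grey gas block, 60 x 64 x 85 mm high, on a 6 mm foot plate, with a copper pipe at its rear. Origin: centre of its underside, on the bench. A brass quick coupler sticks out along the block's own -x, axis level, 60 mm above the bench, mouth 105 mm from the origin. The plug comes out along -x, the sleeve is pulled back along +x.
- sleeve (a joint): Slide of the coupler sleeve, m: 0 = forward (rest), 0.012 = fully back, nearest the block. A spring drives it forward (6 N at rest, 12 N fully back); released, it shoots forward. Past about 8 mm the plug unlocks and an ejector pushes it out 15 mm in about 0.3 s; it stays loose in the bore, drooping a little, and the sleeve can go forward again.
- sleeve_mid (a point): Point on the sleeve, on the coupler axis, moving with the sleeve. The sleeve is a knurled level cylinder 32 mm in diameter, 36 mm long (20 mm of it further towards the block, 16 mm further towards the mouth). Axes as the block's. 25 mm of free coupler lie between sleeve and block.
- plug_mid (a point): Blanking plug, 67 mm long, 50 g: mid-length point on its axis. Its own -x points along the plug to the red head, +x to the brass stem. Red head: cylinder 24 mm in diameter, 28 mm long. Stem: 16 mm in diameter, 39 mm long, with a groove; 36 mm of it are in the coupler when locked, 21 mm when popped loose. Locked, this point lies 102 mm from the block's origin along its -x, popped loose 118 mm.
- plug_head (a point): Centre of the plug's red head, on its axis, 19.5 mm from plug_mid; axes as the plug's. The head's inner end is 5 mm ahead of the sleeve when locked and 20 mm when loose.
- tray: Fixed shallow brass tray, 140 (own x) x 100 (own y) x 22 mm high, walls and floor 5 mm thick, open at the top. Origin: centre of its underside, on the bench.
- key_bow (a point): Centre of the blue bow (28 mm wide along own x, 10 thick along own y, 26 high) of the 35 g key. Below it: round neck, 14 mm diameter, 12 long, then a flat steel blade 16 wide (own x), 4 thick, 22 long. Shoulder 25 mm, tip 47 mm below this point; own z up. It starts upright in the wooden block, the blade 22 mm deep with 1.5 mm play.
- key_block: The fixed light wooden block that holds the key at the start, 90 x 60 x 34 mm high; origin: centre of its underside.
- switch_slot (a point): Centre of the slot's mouth in the steel rotor of a fixed yellow box (90 x 80 x 40 mm high; black collar 50 mm wide, 62 high), 64 mm above the bench. Slot 19.5 mm (own x) by 7.5, 24 deep, chamfered; the key fits either way round, home when its shoulder meets the rotor. Turns with the rotor. White dot: off, at the slot's +x; green dot: on, 60 degrees clockwise from above.
- switch (a joint): Rotor of the key switch, rad: 0 = off, 1.05 = on (end stop), clockwise from above. Stiff (0.05 N m), it stays where left. The key's play in the slot is about 0.2 rad, so the key itself must turn about 1.25 rad.
- graver_a: Bystander: graver with a brown wooden handle, 125 mm long, 25 mm high, lying loose; origin on the bench, near the handle's ferrule.
- graver_b: Bystander: graver with a light wooden handle, 125 mm long, 25 mm high, lying loose; origin as graver_a.
- ring_block: Bystander: loose wooden block 70 x 45 x 24 mm high with a gold ring on top (31 mm high in all); origin: centre of its underside.
Not all that is in view belongs to the job. Of the things like the part that bears key_bow, leave any that is black, purple or turquoise; of the rest the smaller one is meant.

How it is judged:
On the way, in this order (a step that is already met when the one before it is completed fails the run):
1. the sleeve is pulled back (at least 9 of its 12 mm) (value of joint sleeve above 0.009 m), for 0.05 s.
2. the sleeve is let go and fully forward again, and the plug has popped loose (value of joint sleeve below 0.002 m and contact force between the fingers and valve below 0.1 N and x of plug_mid in the frame of valve below -0.111 m), for 0.1 s.
3. the plug is lowered into the tray, still held, its middle less than 45 mm above the bench (x of plug_mid in the frame of tray between -0.062 and 0.062 m and y of plug_mid in the frame of tray between -0.043 and 0.043 m and z of plug_mid in the frame of tray below 0.045 m and contact force between the fingers and plug above 0.5 N), for 0.05 s.
4. the plug is let go and lies in the tray (x of plug_mid in the frame of tray between -0.062 and 0.062 m and y of plug_mid in the frame of tray between -0.043 and 0.043 m and z of plug_mid in the frame of tray below 0.024 m and contact force between the fingers and plug below 0.1 N), for 0.2 s.
5. the key is fully home in the switch (horizontal distance between key_bow and switch_slot below 0.008 m and z of key_bow in the frame of switch_slot below 0.029 m and angle between key_bow's own z axis and vertical below 0.2 rad), for 0.1 s.
6. the switch is turned on with the key in it (all of step 5 and value of joint switch above 0.9 rad), for 0.2 s.
At the end, for the whole second after the job is handed in: Sleeve within 2 mm of forward; plug at rest, lying in the tray (middle under 24 mm above the bench, within 62 x 43 mm of the centre); key released, at rest and home in the switch (bow within 8 mm of the slot axis, at most 29 mm above its mouth, tilt under 0.2 rad); switch beyond 0.9 rad (all of step 6 and value of joint sleeve below 0.002 m and x of plug_mid in the frame of tray between -0.062 and 0.062 m and y of plug_mid in the frame of tray between -0.043 and 0.043 m and z of plug_mid in the frame of tray below 0.024 m and linear speed of each of plug, key below 0.02 m/s and contact force between the fingers and key below 0.1 N); the robot touches nothing.
It fails at once if the first graver is moved by more than 30 mm (distance of graver_a from where it was at the start of the episode above 0.03 m).
It fails at once if the second graver is moved by more than 30 mm (distance of graver_b from where it was at the start of the episode above 0.03 m).
It fails at once if the ring block is moved by more than 30 mm (distance of ring_block from where it was at the start of the episode above 0.03 m).
It also fails if it takes over 72 s, if anything falls off the work surface, if the arm or the gripper's body presses on something with over 40 N, if the wrist force passes 120 N, or if a joint passes its speed limit or range.

ROBOT

A 7-joint arm with a two-finger parallel gripper is mounted at the origin on the work surface. World frame = base frame: x ahead of the robot, y to its left, z up, the work surface at z = 0. Lengths are in m, angles in rad, forces in N, time in s.
With the tool pointing down it reaches from about 0.35 to 0.9 m from the base axis. Payload 7.2 kg.
Tool frame: the origin (TCP) lies at the very end of the fingers, on their centre line; the grasp point (between the pads) lies 19 mm behind it (robot.grasp_offset is the distance from the TCP to the grasp point, in m); z points along the fingers, y is the line along which they close (so a half turn about z gives the same grasp; the last joint's range is limited). The gripper opens to 85 mm and grips with 20 to 120 N. Pads are 22 mm wide; open, the fingers measure 114 mm over their backs; the gripper's body (76 mm by 85 mm) begins 54 mm behind the grasp point. The pads swing forward as they close: fully open they stand 13 mm farther back than shut.
Start: joints at [1.217, 0.411, -0.013, 1.596, 0.006, 1.134, -0.082], TCP at [0.176, -0.6, 0.231] pointing down, gripper open.
Joint ranges: [-2.95, 2.95], [-0.29, 1.99], [-1.47, 1.44], [0.14, 2.54], [-1.03, 4.17], [0.13, 1.85], [-2.86, 2.86]. Speed limits (rad/s): [2.39, 2.39, 3.01, 3.01, 3.14, 3.14, 3.14].

INTERFACE

Orientations are given as a unit quaternion [x, y, z, w].
In Python, from bench import robot gives the robot as it stands. Calls block until the motion is done:
- robot.movep(position, orientation): joint-space move of the TCP to a pose.
- robot.line_to(position, orientation=None, max_speed=0.15, until_force=None): straight line of the TCP; orientation=None keeps the orientation; max_speed is the mean speed in m/s. With until_force (N) it stops when the force on the tool has changed by that much, and returns True; else False.
- robot.move_j(angles): joint-space move.
- robot.move_gripper(opening): finger opening in m; the grip force is fixed at half the most; returns when the fingers have stopped.
- robot.dwell(seconds).
- robot.solve_ik(position, orientation): joint angles nearest the present ones, or None.
- robot.grab_frame(name): name is "side" or "top"; returns a dict with "pixels" (384x512x3 uint8, red, green, blue), "intrinsics" (3x3 intrinsics, pixels), "D" ([k1, k2, p1, p2, k3] as OpenCV has them; the pictures are not rectified), "rvec" (rotation vector, rad) and "tvec" (3), from world to camera coordinates, as OpenCV has them. Camera axes: x right, y down, z forward; pixel columns grow to the right and rows downward; lengths in m; the calibration is good to about 2 mm. A picture is of the moment at which its call begins. There is no depth.
A pose or a line that the arm cannot do raises robot.Unreachable and nothing moves.
- robot.job_done(): hands the job in; it is judged then, once.
Trained networks look in the newest picture that a camera, given by its name, has taken for a name from the list of things; names that differ only in an ending like _2 or _b are one class to them, and where a whole thing is asked for, a point or a joint stands for the part that bears it (a point fixed in the world has none). Each returns a list of dicts, best first, with "conf" (0 to 1); they miss things now and then, are a little off and sometimes report something else, mostly with a low value. They report only what shows in the picture. A call takes as long as a camera call. They do not tell look-alikes from the thing itself.
- robot.outline_of(camera, thing): "region" (384x512 bool, what is visible of it) and "bbox" ([left, top, width, height] in pixels, round what is visible of it).
Readings, each from a call of its own:
- robot.current_clock(): time.
- robot.current_joint_pos(): joint angles.
- robot.current_joint_velocities(): joint speeds.
- robot.current_tau(): joint torques, N m.
- robot.current_ee_pos(): TCP position.
- robot.current_tool_rot(): TCP orientation.
- robot.current_ft_force(): force on the tool from outside, world axes, zero at the start.
- robot.current_torque(): the same for the moment, N m.
- robot.current_grip_width(): finger opening in m.
- robot.current_grip_force(): force on a finger pad.
Only numpy, scipy, OpenCV 4.12 (cv2) and the standard library are available. Lean on these libraries where they do the work, as an engineer would, in place of code of your own. Each camera call takes 0.05 s, during which the arm holds its last target. There are 200 camera calls.

## Working session

There is one attempt and no reset: what is moved stays moved. The work goes in short steps, each a Python script; the robot and the scene stay as the last script left them, time stands still between calls to the robot, and variables do not carry over. Pictures are saved under pics/ and viewed, at most 10 in all, crops included, and the job is handed in when it is done.

```bash
mkdir -p pics
cat > h.py <<'E'
import numpy as np, cv2, pickle
from bench import robot
def grab(n,fn=None):
    f=robot.grab_frame(n)
    if fn: cv2.imwrite('pics/'+fn,cv2.cvtColor(f['pixels'],cv2.COLOR_RGB2BGR))
    return f
def ray(f,uv):
    K,D=np.array(f['intrinsics'],float),np.array(f['D'],float)
    p=cv2.undistortPoints(np.array([[uv]],float),K,D)[0,0]
    R=cv2.Rodrigues(np.array(f['rvec'],float))[0];t=np.array(f['tvec'],float).ravel()
    c=-R.T@t; d=R.T@np.array([p[0],p[1],1]); return c,d/np.linalg.norm(d)
def atz(f,uv,z):
    c,d=ray(f,uv); return c+d*(z-c[2])/d[2]
def proj(f,P):
    return cv2.projectPoints(np.array(P,float).reshape(-1,1,3),np.array(f['rvec'],float),np.array(f['tvec'],float),np.array(f['intrinsics'],float),np.array(f['D'],float))[0].reshape(-1,2)
E
python3 - <<'E'
from h import *
fr={}
for c in ('top','side'):
    f=grab(c,c+'0.png'); 
    R=cv2.Rodrigues(f['rvec'])[0]; print(c,-R.T@np.ravel(f['tvec']),f['intrinsics'][0][0])
    out={}
    for n in ['valve','sleeve','plug_head','tray','key_bow','key_block','switch','graver_a','ring_block']:
        try: out[n]=robot.outline_of(c,n)
        except Exception as e: print(n,e); continue
        for d in out[n]: 
            m=d['region']; ys,xs=np.nonzero(m); print(n,round(d['conf'],2),list(d['bbox']),m.sum(),f['pixels'][m].mean(0).astype(int))
    fr[c]=(f,out)
pickle.dump(fr,open('fr0.pkl','wb'))
print(robot.current_clock())
E
```

```text
top [ 0.39041427 -0.04037986  1.02248796] 381.65631555984055
valve 0.73 [72.9, 173.2, 72.9, 46.4] 1728 [151 132 102]
sleeve 0.72 [126.7, 192.7, 17.4, 13.3] 194 [167 157 137]
plug_head 0.71 [144.7, 200.1, 12.0, 8.8] 105 [222  50  43]
tray 0.67 [248.7, 114.9, 56.9, 60.0] 1845 [223 170  79]
key_bow 0.6 [304.4, 198.1, 8.7, 10.5] 55 [ 61 172 147]
key_bow 0.59 [387.6, 219.5, 18.7, 12.1] 130 [ 72 111 168]
key_bow 0.55 [376.1, 181.3, 16.5, 13.5] 191 [38 31 29]
key_bow 0.38 [347.3, 213.5, 8.1, 7.9] 58 [ 64 112 185]
key_block 0.87 [328.7, 198.9, 34.6, 40.6] 764 [225 184 113]
switch 0.56 [220.3, 226.3, 14.1, 13.1] 111 [209 195 164]
graver_a 0.69 [333.1, 139.3, 11.6, 18.3] 130 [223 178 106]
graver_a 0.55 [178.8, 117.7, 37.7, 10.1] 152 [188 125  73]
ring_block 0.86 [122.9, 249.4, 27.3, 29.4] 522 [226 192 117]
side [ 0.33600185 -0.8030656   0.77343635] 349.2885128591649
valve 0.96 [210.4, 124.0, 21.8, 30.9] 516 [116  99  78]
valve 0.31 [165.2, 156.8, 19.4, 16.8] 293 [170 127  77]
sleeve 0.55 [272.4, 198.7, 52.9, 45.8] 1461 [176 125  61]
plug_head 0.59 [217.1, 153.9, 2.0, 4.1] 36 [177  39  34]
tray 0.75 [271.1, 199.8, 54.8, 42.6] 1440 [177 127  61]
key_bow 0.74 [249.8, 311.7, 18.0, 28.3] 325 [ 59  74 101]
key_bow 0.5 [201.7, 276.2, 8.0, 14.1] 111 [88 43 78]
key_bow 0.45 [245.7, 237.4, 11.4, 20.3] 144 [48 93 76]
key_bow 0.45 [287.1, 293.8, 10.7, 19.3] 148 [20 18 17]
key_block 0.8 [227.5, 267.0, 41.3, 32.0] 958 [181 139  86]
graver_a 0.65 [309.5, 260.2, 42.7, 10.7] 253 [153 116  78]
graver_a 0.44 [292.4, 170.2, 5.2, 10.6] 33 [166 100  57]
ring_block 0.84 [164.5, 158.6, 16.0, 12.4] 249 [179 136  82]
ring_block 0.35 [214.7, 142.3, 6.7, 5.2] 64 [130 116  97]
1.0
```

View pics/top0.png

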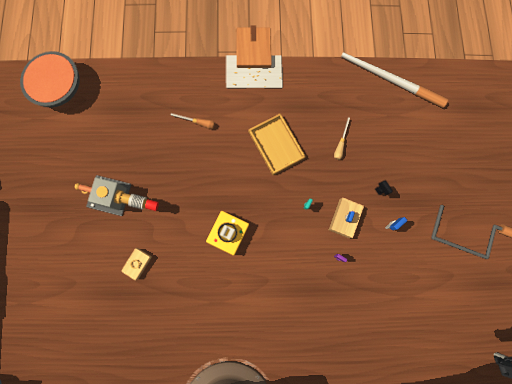

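View pics/side0.png

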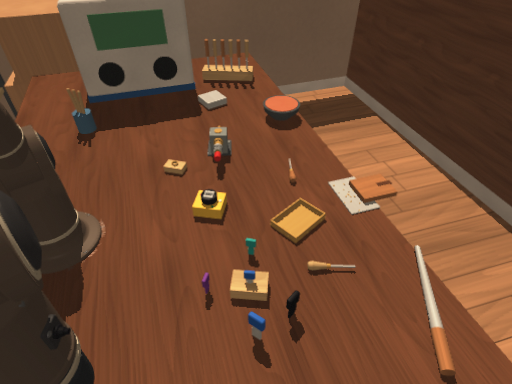

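Top view: valve at (107,195) with its plug pointing right to (152,205), switch (229,232), tray (277,144). The small blue key is in its block at (348,216), and the larger loose blue key at (397,224) is a decoy. Next I compute poses and check them with overlays.

```bash
cat > m.py <<'E'
from h import *
fr=pickle.load(open('fr0.pkl','rb'))
f,o=fr['top']; fs,os_=fr['side']
im=f['pixels']; hsv=cv2.cvtColor(im,cv2.COLOR_RGB2HSV)
def cen(m): ys,xs=np.nonzero(m); return np.array([xs.mean(),ys.mean()])
def rect(m,z):
    c=max(cv2.findContours(m.astype(np.uint8),cv2.RETR_EXTERNAL,cv2.CHAIN_APPROX_NONE)[0],key=cv2.contourArea)
    b=cv2.boxPoints(cv2.minAreaRect(c)); P=np.array([atz(f,u,z) for u in b]); 
    e1,e2=P[1]-P[0],P[2]-P[1]
    if np.linalg.norm(e2)>np.linalg.norm(e1): e1,e2=e2,e1
    return P.mean(0)[:2],np.linalg.norm(e1),np.linalg.norm(e2),np.degrees(np.arctan2(e1[1],e1[0]))%180
R=o['plug_head'][0]['region'];S=o['sleeve'][0]['region']
ph=atz(f,cen(R),.062);sl=atz(f,cen(S),.065);print('head',ph,'sleeve',sl,np.linalg.norm(ph-sl),'yaw',np.degrees(np.arctan2(*(sl-ph)[1::-1])))
print('tray',rect(o['tray'][0]['region'],.022))
print('kblock',rect(o['key_block'][0]['region'],.03))
ye=cv2.inRange(hsv,(22,150,120),(35,255,255)); ye[:, :205]=0;ye[:,252:]=0;ye[:205]=0;ye[258:]=0
print('box',rect(cv2.morphologyEx(ye,cv2.MORPH_CLOSE,np.ones((15,15)))>0,.04))
print('rotor',atz(f,cen(o['switch'][0]['region']),.064))
kb=[d for d in o['key_bow'] if 340<d['bbox'][0]<355][0]['region']
print('bow',atz(f,cen(kb),.07),rect(kb,.07))
bl=cv2.inRange(hsv,(100,120,60),(125,255,255))>0; bl[:205]=0;bl[230:]=0;bl[:,:340]=0;bl[:,365:]=0
print('bow',atz(f,cen(bl),.07),rect(bl,.07))
for n in ['graver_a','ring_block']:
    for d in o[n]: print(n,atz(f,cen(d['region']),.012))
def crop(img,x,y,w,h,s): return cv2.resize(img[y:y+h,x:x+w],None,fx=s,fy=s,interpolation=cv2.INTER_CUBIC)
b=cv2.cvtColor(im,cv2.COLOR_RGB2BGR);sb=cv2.cvtColor(fs['pixels'],cv2.COLOR_RGB2BGR)
A=np.vstack([np.hstack([crop(b,75,170,95,70,4),crop(b,205,205,52,56,5)[:280]]),np.hstack([crop(b,325,190,50,50,6),crop(sb,185,180,50,45,6).copy()[:270].repeat(1,0) if 0 else cv2.resize(crop(sb,185,180,50,50,6),(300,300))])[:, :640] if 0 else cv2.copyMakeBorder(np.hstack([crop(b,325,190,50,50,6),crop(sb,185,180,50,50,6)]),0,0,0,40,0)])
cv2.imwrite('pics/crop1.png',A)
E
python3 m.py
```

```text
head [0.51102003 0.18857167 0.062     ] sleeve [0.52148463 0.22660703 0.065     ] 0.03956257102314507 yaw 74.6169144496265
tray (array([ 0.68079913, -0.13483609]), np.float64(0.14425210975596334), np.float64(0.10461966052672941), np.float64(26.03198994562763))
kblock (array([ 0.47415816, -0.31413415]), np.float64(0.09295461218432005), np.float64(0.06559175979179085), np.float64(158.70345664300098))
box (array([ 0.44001796, -0.00157861]), np.float64(0.0877845465905436), np.float64(0.07848140729627293), np.float64(153.18384455747074))
rotor [ 0.43971201 -0.00334994  0.064     ]
bow [ 0.47342863 -0.31291082  0.07      ] (array([ 0.47296593, -0.3142554 ]), np.float64(0.02579162863164571), np.float64(0.01595401972614799), np.float64(132.5648731828699))
bow [ 0.472745   -0.31367625  0.07      ] (array([ 0.47278386, -0.31377527]), np.float64(0.026310642284602052), np.float64(0.013183983416695681), np.float64(155.05002094252453))
graver_a [ 0.66431965 -0.31149275  0.012     ]
graver_a [0.74304561 0.06345178 0.012     ]
ring_block [0.36259827 0.23602975 0.012     ]
```

View pics/crop1.png

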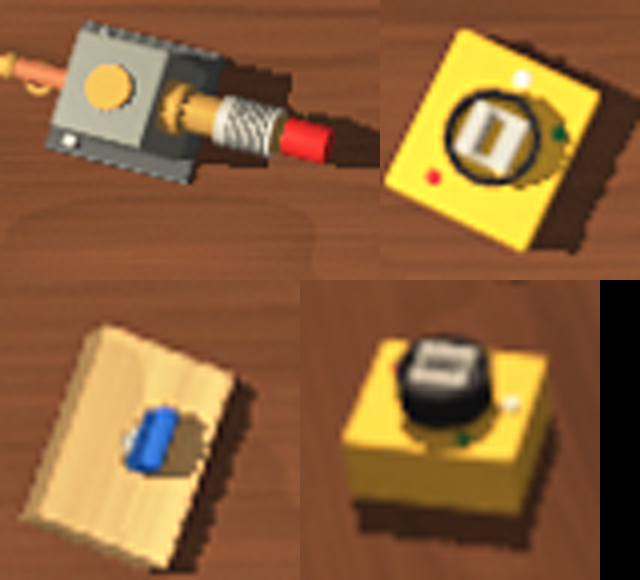

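```bash
cat >> m.py <<'E'
print('----')
def redmask(fr_,x0,x1,y0,y1):
    h=cv2.cvtColor(fr_['pixels'],cv2.COLOR_RGB2HSV); m=((h[...,0]<6)|(h[...,0]>174))&(h[...,1]>170)&(h[...,2]>90)
    k=np.zeros_like(m);k[y0:y1,x0:x1]=m[y0:y1,x0:x1];return k
rt=redmask(f,140,165,195,215); rs=redmask(fs,208,226,140,165)
pt,ps=cen(rt),cen(rs);print(pt,rt.sum(),ps,rs.sum())
H=atz(f,pt,.06);S_=atz(f,cen(S),.06);print('head',H,rect(rt,.06),'sleeve',S_,rect(S,.06))
c1,d1=ray(f,pt);c2,d2=ray(fs,ps)
a=np.linalg.lstsq(np.stack([d1,-d2],1),c2-c1,rcond=None)[0];print('tri',c1+a[0]*d1,c2+a[1]*d2)
kb2=cv2.cvtColor(fs['pixels'],cv2.COLOR_RGB2HSV);mb=cv2.inRange(kb2,(100,120,40),(125,255,255))>0;mb[:262]=0;mb[285:]=0;mb[:,:238]=0;mb[:,262:]=0
c1,d1=ray(f,cen(bl));c2,d2=ray(fs,cen(mb));a=np.linalg.lstsq(np.stack([d1,-d2],1),c2-c1,rcond=None)[0];print('key tri',c1+a[0]*d1,c2+a[1]*d2)
# valve: search pose by overlay of model corners
g=cv2.GaussianBlur(b,(0,0),.1)
big=cv2.resize(b[165:265,70:265],None,fx=4,fy=4,interpolation=cv2.INTER_CUBIC)
def draw(P,cl=True,col=(255,255,0)):
    u=(proj(f,P)-[70,165]+.5)*4; cv2.polylines(big,[np.round(u).astype(np.int32)],cl,col,1)
yaw=np.arctan2(*(S_-H)[1::-1]);print('yaw',np.degrees(yaw))
ax=np.array([np.cos(yaw),np.sin(yaw),0]);ay=np.array([-ax[1],ax[0],0])
O=(H+ax*.1215+S_+ax*.0865)/2;O[2]=0;print('O',O)
W=lambda x,y,z:O+ax*x+ay*y+np.array([0,0,z])
draw([W(x,y,.085) for x,y in((-.03,-.032),(.03,-.032),(.03,.032),(-.03,.032))])
draw([W(x,y,.06) for x,y in((-.1355,-.012),(-.1075,-.012),(-.1075,.012),(-.1355,.012))])
draw([W(x,y,.06) for x,y in((-.1025,-.016),(-.0665,-.016),(-.0665,.016),(-.1025,.016))])
B=np.array([.4400,-.0025,0]);t=np.radians(-26.8);bx=np.array([np.cos(t),np.sin(t),0]);by=np.array([-bx[1],bx[0],0])
q=lambda x,y,z:B+bx*x+by*y+np.array([0,0,z])
for a,bb,z in((.045,.04,.04),(.00975,.00375,.064)): draw([q(a,bb,z),q(-a,bb,z),q(-a,-bb,z),q(a,-bb,z)],col=(255,0,255))
cv2.imwrite('pics/ov.png',big)
E
python3 m.py | sed '1,/----/d'
```

```text
[151.36363636 204.66942149] 121 [217.1  155.75] 60
head [0.51079519 0.1884523  0.06      ] (array([0.51064878, 0.18826614]), np.float64(0.03298659138105795), np.float64(0.02393323512589072), np.float64(75.27199272893154)) sleeve [0.52216908 0.22800124 0.06      ] (array([0.52236454, 0.22808949]), np.float64(0.042596623795211896), np.float64(0.03139460681453555), np.float64(75.28813941189541))
tri [0.51105953 0.18895478 0.0578865 ] [0.51192729 0.18886351 0.05797334]
key tri [ 0.47375261 -0.317021    0.05834295] [ 0.47539257 -0.31720516  0.05853754]
yaw 73.95527180303385
O [0.54522645 0.30817557 0.        ]
```

View pics/ov.png

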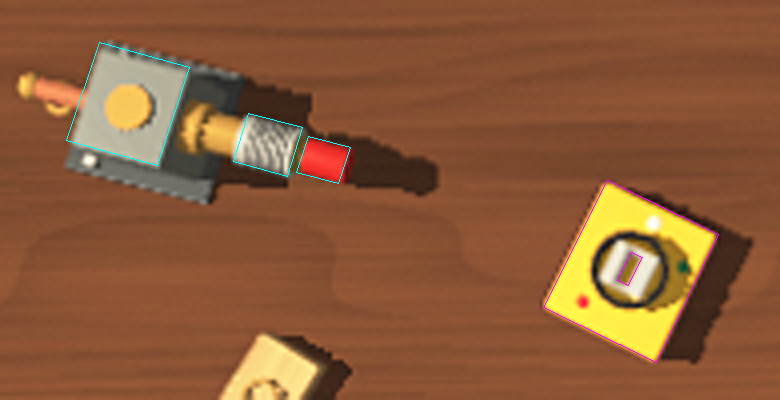

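The overlay matches: valve top, sleeve, plug head and switch box outlines fit within about a pixel. Next I grip the sleeve.

```bash
cat >> h.py <<'E'
from scipy.spatial.transform import Rotation as Ro
def down(deg): return (Ro.from_euler('z',deg,degrees=True)*Ro.from_euler('x',180,degrees=True)).as_quat()
VY=74.5; vy=np.radians(VY); ax=np.array([np.cos(vy),np.sin(vy),0])
H=np.array([.5108,.1886,0]); SL=np.array([.5220,.2279,0])
M=(H+SL)/2; O=M+ax*.104   # midpoint is at x=-.104 in valve frame
def V(x,z): return O+ax*x+np.array([0,0,z])
E
python3 - <<'E'
from h import *
print(Ro.from_quat(robot.current_tool_rot()).as_euler('zyx',degrees=True))
p=V(-.0865,.041)
for d in (VY,VY-180): print(d,p,robot.solve_ik(p+[0,0,.12],down(d)),robot.solve_ik(p,down(d)))
for d in (-26.8,153.2): print(d,robot.solve_ik(np.array([.44,-.0025,.12]),down(d)),robot.solve_ik(np.array([.44,-.0025,.12]),down(d-75)))
E
```

```text
[-1.63755866e+01 -3.13873876e-04 -1.79999684e+02]
74.5 [0.52107667 0.22511353 0.041     ] [ 0.27415218  0.63873882 -1.10041388  1.76760391  0.62633688  1.13516923
 -1.29894278] [ 0.18791385  0.77498033 -0.97171052  1.85834026  0.78943093  0.95088069
 -1.42046777]
-105.5 [0.52107667 0.22511353 0.041     ] [ 0.33561897  0.72150264 -1.23709308  1.76441245  0.73156979  1.20599029
  1.75848468] [ 0.3188242   0.95720955 -1.24695274  1.85106232  1.01504006  1.14912117
  1.56418419]
-26.8 [ 0.3545566   0.29199132 -0.53274973  2.11963824  0.20949468  0.77964271
 -2.34808353] [ 0.86516342  0.53997752 -1.22591503  2.09421068  0.63549075  0.95296658
  2.22287406]
153.2 [ 0.63746161  0.37511815 -0.88338617  2.1043333   0.39308062  0.83201325
  0.62039625] [ 0.52004461  0.33226098 -0.73330066  2.11037519  0.30790952  0.80434007
 -0.6084318 ]
```

Run:
```python
from h import *
q=down(VY)
robot.movep(V(-.0865,.19),q); 
robot.line_to(V(-.0865,.041),q,max_speed=.12,until_force=15)
print(robot.current_ee_pos(),robot.current_ft_force())
robot.move_gripper(0.0)
print('w',robot.current_grip_width(),robot.current_grip_force(),robot.current_ft_force())
r=robot.line_to(V(-.0865+.0125,.041),q,max_speed=.03,until_force=40)
robot.dwell(.4)
print(r,(robot.current_ee_pos()-O)@ax,robot.current_ft_force(),robot.current_grip_width(),robot.current_clock())
grab('top','pull.png')
robot.move_gripper(.085)
robot.dwell(.3); print(robot.current_ft_force())
robot.line_to(V(-.0865+.0125,.14),q,max_speed=.2)
f=grab('side','pop.png'); print(robot.current_clock())
a=cv2.imread('pics/pull.png')[165:235,70:180];b=cv2.imread('pics/pop.png')[105:175,170:280]
cv2.imwrite('pics/c2.png',cv2.resize(np.hstack([a,b]),None,fx=3.6,fy=3.6,interpolation=cv2.INTER_CUBIC))
```

```text
[0.52153076 0.22539169 0.04174211] [-0.03356626  1.6240881  -0.17207087]
w 0.031072717200128924 59.46623199619353 [-5.61648893 -1.2888355   8.67416842]
False -0.07654546406574934 [-9.13818404 -9.23904263 15.26116677] 0.030950867915646437 7.025
[-0.00219275  0.38603151  0.05160985]
8.6417
```

View pics/c2.png

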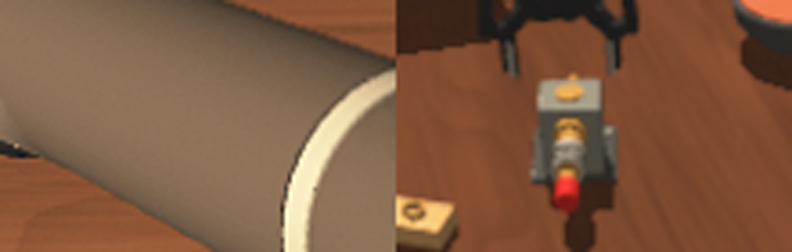

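Sleeve grip held, but TCP travel was only about 9.6 mm because of arm compliance. The side crop shows the plug popped, with brass stem visible behind the red head. To be safely past 9 mm I'll repeat the pull with more command. It costs a few seconds and does no harm.

Run:
```python
from h import *
q=down(VY); X=-.085
robot.line_to(V(X,.14),q,max_speed=.2)
robot.line_to(V(X,.041),q,max_speed=.15,until_force=15)
robot.move_gripper(0.0)
x0=(robot.current_ee_pos()-O)@ax
r=robot.line_to(V(X+.016,.041),q,max_speed=.05,until_force=45)
robot.dwell(.25)
x1=(robot.current_ee_pos()-O)@ax
F=robot.current_ft_force()
print(r,x0,x1,x1-x0,F,F@ax,robot.current_grip_width())
robot.move_gripper(.085)
robot.dwell(.2); print(robot.current_ft_force())
robot.line_to(V(X+.014,.14),q,max_speed=.25)
robot.line_to(V(-.02,.2),q,max_speed=.3)
f=grab('side','pop2.png'); t=grab('top','pop2t.png');print(robot.current_clock())
c=lambda m:np.array(np.nonzero(m))[::-1].mean(1)
def red(f,x0,x1,y0,y1):
    h=cv2.cvtColor(f['pixels'],cv2.COLOR_RGB2HSV);m=((h[...,0]<6)|(h[...,0]>174))&(h[...,1]>170)&(h[...,2]>90);k=np.zeros_like(m);k[y0:y1,x0:x1]=m[y0:y1,x0:x1];return k
a=red(f,205,230,140,175);print(a.sum(),c(a),proj(f,[V(-.1375,.06),V(-.1515,.06)]))
b=red(t,140,175,190,220);print(b.sum(), b.sum() and (c(b),(atz(t,c(b),.058)-O)@ax, atz(t,c(b),.058)-V(-.1375,.058)))
a=cv2.imread('pics/pop2.png')[105:175,170:280];b=cv2.imread('pics/pop2t.png')[165:235,70:180]
cv2.imwrite('pics/c3.png',cv2.resize(np.hstack([a,b]),None,fx=3.6,fy=3.6,interpolation=cv2.INTER_CUBIC))
```

```text
False -0.08498254002216696 -0.07306548302680757 0.011917056995359387 [-12.72253636 -14.55534221  20.86922254] -17.425920964049674 0.03084115575760442
[ 0.18946559  0.46916213 -0.3560463 ]
12.7833
58 [216.94827586 158.67241379] [[216.63124968 157.5738541 ]
 [216.44465659 159.96932716]]
0 0
```

View pics/c3.png

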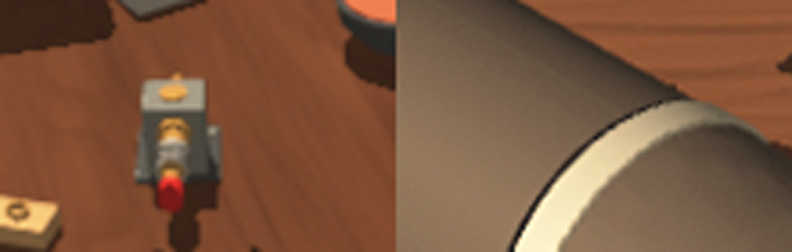

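The second pull reached 11.9 mm, and the side image shows the plug loose at the expected place (217,159 against predicted 217,158). Now the plug.

Run:
```python
from h import *
q=down(VY)
robot.line_to(V(-.1385,.14),q,max_speed=.25)
robot.line_to(V(-.1385,.047),q,max_speed=.12,until_force=10)
robot.move_gripper(0.0)
print('w',robot.current_grip_width(),robot.current_ee_pos(),robot.current_ft_force())
robot.line_to(V(-.185,.0475),q,max_speed=.06)
robot.line_to(V(-.185,.15),q,max_speed=.2)
print('w',robot.current_grip_width(),robot.current_ft_force())
TP=26.; d=np.array([np.cos(np.radians(TP)),np.sin(np.radians(TP)),0]); T=np.array([.681,-.135,0])-.0195*d
qt=down(TP)
robot.movep(T+[0,0,.14],qt)
print(robot.current_clock())
f0=robot.current_ft_force()
print(robot.line_to(T+[0,0,.03],qt,max_speed=.12,until_force=10),robot.current_ee_pos())
print(robot.line_to(T+[0,0,.009],qt,max_speed=.03,until_force=5),robot.current_ee_pos(),robot.current_ft_force()-f0)
grab('side','lay.png'); print(robot.current_clock(),robot.current_grip_width())
a=cv2.imread('pics/lay.png')[175:265,240:370]
cv2.imwrite('pics/c4.png',cv2.resize(a,None,fx=5,fy=5,interpolation=cv2.INTER_CUBIC))
```

```text
w 0.022146113342506973 [0.50738578 0.17487146 0.04720198] [ 0.04381992 -0.21923236  2.11803498]
w 0.02202537544358796 [ 0.47356279 -0.84768193 -1.73587697]
17.7917
False [ 0.6641515  -0.1434504   0.03094197]
False [ 0.66358813 -0.14347369  0.00909818] [ 0.23394496 -0.45834194 -0.30217688]
19.7583 0.022092511453912014
```

View pics/c4.png

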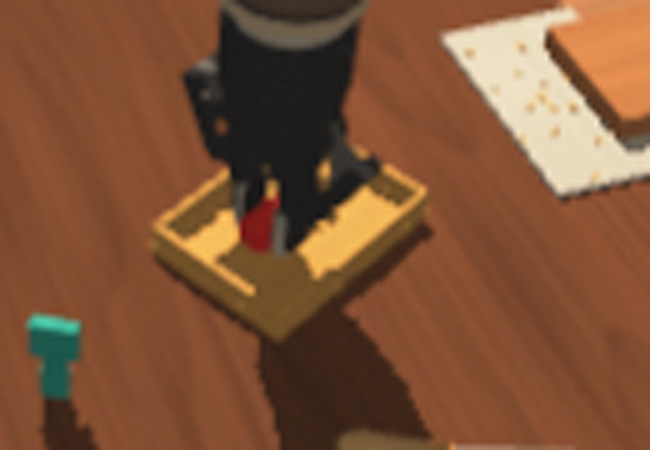

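Side crop shows the red head held in the tray between the fingers, well clear of the walls. Release it, then fetch the key.

Run:
```python
from h import *
TP=26.; d=np.array([np.cos(np.radians(TP)),np.sin(np.radians(TP)),0]); T=np.array([.681,-.135,0])-.0195*d; qt=down(TP)
print(robot.line_to(T+[0,0,.006],qt,max_speed=.02,until_force=4),robot.current_ee_pos()[2])
robot.move_gripper(.042); robot.dwell(.3)
robot.line_to(T+[0,0,.15],qt,max_speed=.15)
K=np.array([.4737,-.3166,0]); qk=down(157)
robot.movep(K+[0,0,.15],qk)
f=grab('side','tray.png'); print(robot.current_clock(),robot.current_joint_pos()[6])
robot.move_gripper(.05)
print(robot.line_to(K+[0,0,.048],qk,max_speed=.12,until_force=8),robot.current_ee_pos())
f0=robot.current_ft_force()
robot.move_gripper(0.)
print('w',robot.current_grip_width(),robot.current_ft_force()-f0)
robot.line_to(K+[0,0,.10],qk,max_speed=.08)
print(robot.current_ft_force()-f0)
g=grab('side','key.png'); print(robot.current_clock(),robot.current_ee_pos())
h=cv2.cvtColor(g['pixels'],cv2.COLOR_RGB2HSV)
a=f['pixels'][175:265,240:370];b=g['pixels'][200:290,200:290]
cv2.imwrite('pics/c5.png',cv2.cvtColor(cv2.resize(np.hstack([a,b]),None,fx=3.6,fy=3.6,interpolation=cv2.INTER_CUBIC),cv2.COLOR_RGB2BGR))
```

```text
True 0.007254976941018388
23.7667 0.9688721502130004
False [ 0.47427886 -0.3166448   0.04869577]
w 0.008749015422777291 [ 0.00963527 -0.29911214  4.70056098]
[ 1.12127604  0.69450977 -0.11354054]
26.3083 [ 0.47330569 -0.3166537   0.09950181]
```

View pics/c5.png

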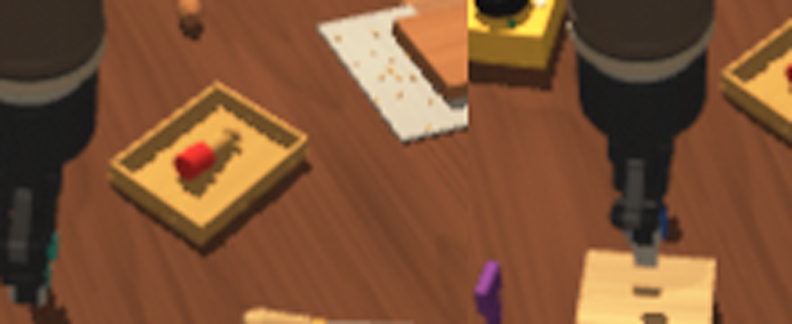

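The plug lies in the tray and the key is lifted from the block. The empty slot shows at side pixel (250,281), so I check the key's offset in the grip against that, then insert.

Run:
```python
from h import *
g=robot.grab_frame('side'); im=g['pixels']
gray=im[275:287,238:262].astype(int).sum(2)//3
print(gray)
w=np.clip(100-gray,0,None); ys,xs=np.mgrid[275:287,238:262]
u=np.array([(w*xs).sum()/w.sum(),(w*ys).sum()/w.sum()]);print(u,atz(g,u,.034),atz(g,(250,280.8),.034))
```

```text
[[181 181 180 180 180 180 180 180 179 179 179 179 179 179 179 179 180 179
  179 180 179 178 178 178]
 [182 182 182 182 181 181 181 180 181 180 180 180 179 179 179 179 179 178
  178 179 178 178 178 178]
 [181 181 180 181 181 181 181 180 181 180 179 179 179 178 178 178 177 177
  177 177 176 176 176 176]
 [185 184 184 183 182 182 181 177 171 173 175 174 176 178 177 177 177 176
  176 176 176 176 175 176]
 [188 188 187 187 186 185 185 171 143 146 152 151 157 163 163 167 175 178
  178 177 177 179 179 181]
 [186 185 185 185 185 185 184 161  99  93  93  93  97 102 106 137 174 186
  185 186 188 189 191 192]
 [186 186 185 185 184 184 184 166 116 100  94  93  88  85  89 141 185 192
  193 193 194 195 195 195]
 [190 189 188 187 187 186 189 185 169 156 148 148 142 137 142 171 193 194
  194 193 193 194 193 193]
 [191 191 191 191 191 191 191 191 191 191 190 191 191 192 192 193 192 192
  191 191 191 191 191 191]
 [192 191 191 191 190 190 189 189 188 188 188 188 188 188 189 188 188 188
  188 188 188 188 188 188]
 [194 193 193 192 192 192 191 191 191 191 191 183 180 188 188 188 187 186
  185 185 185 184 185 185]
 [193 193 193 193 192 193 193 192 192 193 187 151 135 176 176 175 181 190
  189 189 189 188 187 187]]
[249.63157895 280.67105263] [ 0.47622066 -0.3187256   0.034     ] [ 0.47698104 -0.31935232  0.034     ]
```

Run:
```python
from h import *
P=153.2; qs=down(P); d=np.array([np.cos(np.radians(P)),np.sin(np.radians(P)),0])
S=np.array([.440,-.0025,0])+.001*d
robot.line_to(np.array([.4737,-.3166,.15]),max_speed=.2)
robot.movep(S+[0,0,.15],qs)
robot.line_to(S+[0,0,.108],qs,max_speed=.1)
f0=robot.current_ft_force()
r=robot.line_to(S+[0,0,.0755],qs,max_speed=.03,until_force=10)
print(r,robot.current_ee_pos()-S,robot.current_ft_force()-f0,robot.current_torque(),robot.current_grip_width(),robot.current_clock())
```

```text
True [-7.88867550e-05  6.00527318e-05  7.82170888e-02] [-2.55710944 -1.13929832 10.38931251] [-0.30256396  0.44025455 -0.00580624] 0.00877042579648949 29.4583
```

The key stopped at TCP z 78.2 mm, where 78.5 was expected, so it is home. Now turn clockwise.

Run:
```python
from h import *
C=np.array([.440,-.0025,.0772])
for k in (15,30,45,60,70,74,78):
    P=153.2-k; d=np.array([np.cos(np.radians(P)),np.sin(np.radians(P)),0])
    robot.movep(C+.001*d,down(P))
    print(k,robot.current_torque().round(2),robot.current_ft_force().round(1),(Ro.from_quat(robot.current_tool_rot()).as_euler('zyx',degrees=True)[0]-153.2).round(1),robot.current_clock())
    if abs(robot.current_torque()[2])>1.0: break
robot.dwell(.3)
g=grab('side','turn.png'); print(robot.current_ee_pos())
```

```text
15 [-0.37  0.77 -0.01] [-2.7 -1.1 14.5] -291.4 29.7833
30 [-0.57  0.7  -0.01] [-2.4 -2.7 14.6] -276.4 30.1083
45 [-0.9   0.71 -0.03] [-2.7 -3.1 15.4] -261.3 30.4333
60 [-1.09  0.86 -0.08] [-3.1 -4.9 16. ] -246.3 30.7583
70 [-0.83  1.47  0.01] [-5.8 -3.5 19. ] -236.3 31.025
74 [-0.71  1.86  0.  ] [-6.5 -3.1 21.8] -232.4 31.275
78 [-0.68  2.05  0.3 ] [-8.8 -2.1 21.2] -228.4 31.525
[ 0.43939671 -0.00201682  0.07798883]
```

Torque rises to 0.3 N m at 78°, so the end stop is reached. Release and check.

Run:
```python
from h import *
p=robot.current_ee_pos()
robot.move_gripper(.05); robot.dwell(.2)
robot.line_to(p+[0,0,.09],max_speed=.12)
robot.line_to(np.array([.40,-.26,.28]),max_speed=.3)
t=grab('top','fin.png'); s=grab('side','fins.png'); print(robot.current_clock(),robot.current_ft_force())
a=t['pixels'][200:265,195:265];b=s['pixels'][170:235,175:245]; c=t['pixels'][165:230,80:170]
cv2.imwrite('pics/c6.png',cv2.cvtColor(cv2.resize(np.hstack([a,b,c]),None,fx=3.4,fy=3.4,interpolation=cv2.INTER_CUBIC),cv2.COLOR_RGB2BGR))
```

```text
34.6583 [ 0.16474749 -0.20439135 -0.13457936]
```

View pics/c6.png

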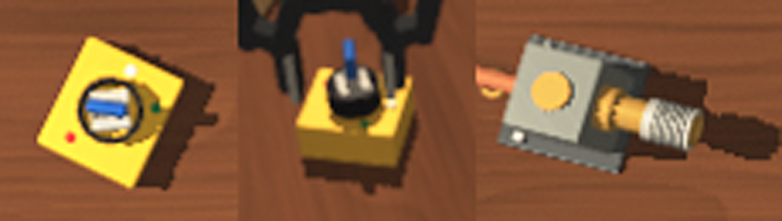

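The key stands upright in the rotor and points at the green dot (crop 155,105). The coupler is empty with its sleeve forward, so I'm handing the job in.

```bash
python3 -c "
from bench import robot
print(robot.job_done())"
```

```text
the job is handed in; nothing more can be done
None
```

The job is handed in at about 35 s of the 72 s allowed: the last pictures show the sleeve forward, the plug lying in the tray, and the blue key upright in the switch, turned to the green dot; no verdict came back.

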